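Seat the lids, then hold the index plunger clear

ROBOT

A 6-joint arm with a two-finger parallel gripper is mounted at the origin on the work surface. World frame = base frame: x ahead of the robot, y to its left, z up, the work surface at z = 0. Lengths are in m, angles in rad, forces in N, time in s.
With the tool pointing down it reaches from about 0.35 to 0.875 m from the base axis. Payload 4.2 kg.
Tool frame: the origin (TCP) lies between the finger pads; the fingertips stand arm.tips_ahead ahead of it and the grasp point (between the pads) lies 2 mm behind it (arm.tips_ahead is the distance from the TCP to the fingertips, in m); z points along the fingers, x is the direction in which the jaws open and shut, and the axes are right-handed (so a half turn about z gives the same grasp; the last joint's range is limited). The gripper opens to 87 mm and grips with 3 to 60 N. Pads are 19 mm wide; open, the fingers measure 117 mm over their backs; the gripper's body (75 mm by 190 mm) begins 51 mm behind the grasp point.
Start: joints at [0.259, 0.385, 0.008, 0, -1.194, -0.259], TCP at [0.625, 0, 0.24] pointing down, gripper open.
Joint ranges: [-3.14, 3.14], [-1.21, 2.06], [-1.07, 1.41], [-3.16, 2.05], [-2.99, -0.16], [-3.1, 3.1]. Speed limits (rad/s): [2.79, 2.79, 3.14, 3.14, 3.14, 3.14].

INTERFACE

Orientations are given as a rotation vector (axis times angle).
In Python, from plant import read_state, vision, arm gives the robot as it stands.
- The arm moves only by the shell command python3 -m handwheel 'ROWS' [OPENING] [FORCE]. ROWS is a JSON object of lists of equal length, an entry for each row: "slide": the shift along the tool's x, y, z in units of 0.25 m (1.0 is 0.25 m), a list of three; "angular": the turn, a rotation vector about the tool's x, y, z in units of 180 degrees (1.0 is 180 degrees), a list of three. A call has 1 to 10 rows; each row shifts and turns the pose as measured when the row begins, along the tool's axes as they then stand; what a row does not reach is not made up. A row lasts 1/8 s, in which the tool goes at most 62.5 mm and 10.7 degrees, less where a joint would pass 70% of its speed; a pose out of reach is approached as far as the arm can. A call with a number of a shift or a turn outside -1 to 1 is refused whole. A call with a gripper value outside its range is refused whole. OPENING is the opening, from 0 (shut) to 1 (fully open), set as the call begins (- or left out, the last holds). The fingers move at their own pace and stop on an object; FORCE is the grip in N (left out, the last holds). Time passes only in rows, so rows that do not move let the fingers close. It gives the time, the measured TCP pose, the force and the opening at its end, in the units of the state.
- read_state(): the state, without advancing time (a new reading comes with each control period).
- vision.camera(name): name is "scene" or "side" or "wrist"; returns the picture (384x512x3 uint8, red, green, blue); there is no depth.
- vision.camera_info(name): a dict with "fov_y" (degrees; the focal length in pixels is half the picture's height over the tangent of half this angle, whatever the lens; pixels are square), "cx", "cy" (the principal point, pixels), "distortion" ([k1, k2, p1, p2, k3] as OpenCV has them; the pictures are not rectified), "rvec" (rotation vector, rad) and "tvec" (3), from world to camera coordinates, as OpenCV has them. Camera axes: x right, y down, z forward; pixel columns grow to the right and rows downward; lengths in m; the calibration is good to about 2 mm. A picture is of the moment at which its call begins: read the wrist's pose just before it. camera_info takes no time and is no camera call; for the wrist camera it gives the pose at the moment of the call.
- arm.finish_job(): hands the job in, once; it reports no verdict.
The state is a dict: "t": time; "q": joint angles; "qvel": joint speeds; "joint_efforts": joint torques, N m; "tcp_pos": TCP position; "tcp_rot": TCP orientation; "force": force on the tool from outside, world axes, zero at the start; "torque": the same for the moment, N m; "finger_gap": opening from 0.0 (shut) to 1.0 (fully open).
Only numpy, scipy, OpenCV 4.12 (cv2) and the standard library are available. Lean on these libraries where they do the work, as an engineer would, in place of code of your own. Each camera call takes 0.05 s, during which the arm holds its last target.

TASK

On the kitting carriage, the lids of the wide jar and the slim bottle are standing proud: while the carriage is still locked, press both lids straight down until they are fully home. Then grip the knob of the carriage's sprung index plunger, pull it straight up as far as it goes and keep it there with the pin clear of its hole, so that a colleague can roll the carriage away; finish while still holding it up. Leave the other things on the counter where they are.

Things in the scene. Friction and masses are not known exactly. Their poses are not given: they have to be found in the camera images.
- shuttle: Kitting shuttle bolted to the counter: aluminium base 150 x 400 mm, two rails and a grey carriage plate 130 x 300 mm, top 40 mm above the counter. Origin at the centre of the underside; y runs along the rails, z up. On it stand, 100 mm apart along y, in an order that varies, the wide jar, the slim bottle and the index plunger's block; only the two lids and the plunger can move.
- jar_lid_top (a point): Centre of the flat top of the wide jar's push-on lid (white ribbed disc, 60 mm across, 14 mm high); the point moves with the lid. Fully home it is 94 mm above the counter; it starts 4.5 to 8 mm higher.
- jar_lid (a joint): How far the jar's lid is pressed down: 0 = 8 mm proud, 0.008 m = fully home on a hard stop. About 6 N of friction all the way; it stays where it is left.
- bottle_lid_top (a point): Centre of the flat top of the slim bottle's push-on lid (white ribbed cylinder, 32 mm across, 18 mm high, on a grey bottle 44 mm across); the point moves with the lid. Fully home it is 116 mm above the counter; it starts 4.5 to 8 mm higher.
- bottle_lid (a joint): How far the bottle's lid is pressed down: 0 = 8 mm proud, 0.008 m = fully home on a hard stop. About 6 N of friction all the way; it stays where it is left.
- plunger_knob (a point): Centre of the index plunger's knob, a black upright cylinder 30 mm across and 30 mm high; with the pin home the point is 117 mm above the counter. Below it are a sleeve 22 mm across (top 17 mm below this point) and the bridge of a steel yoke, 66 mm along the shuttle's y and 34 mm along its x (top 32 mm below this point). The knob does not need turning.
- plunger (a joint): How far the plunger is pulled up: 0 = pin home in its hole, 0.012 m = the pin's tip just leaves the hole, 0.020 m = fully back on a hard stop. A spring pulls it down with 5 N at 0, rising to 10 N at 0.020 m; let go, it snaps home.
- index_block: Black square foot 70 x 70 x 12 mm, fixed on the carriage, with the open steel yoke that carries the plunger; the bright pin can be seen between foot and bridge. Origin at the centre of the foot's underside, 40 mm above the counter, straight below the knob (knob centre 77 mm above it); z up.
- weight: Bystander: chrome calibration weight, 38 mm across, 64 mm high, with a small round grip at the top, loose on the counter. Origin at the centre of its underside.
- silicone_cap: Bystander: teal silicone bottle cap, 36 mm across, 22 mm high, loose on the counter. Origin at the centre of its underside.
- candle_holder: Bystander: pewter candle holder, 76 mm across, 47 mm high, loose. Origin at the centre of its underside.
- phone_stand: Bystander: clear acrylic phone stand, 85 x 75 mm, 88 mm high, loose. Origin at the centre of its underside.
- tape_roll: Bystander: roll of packing tape lying flat, 92 mm across, 48 mm high, loose. Origin at the centre of its underside.
- small_carton: Bystander: cardboard carton 90 x 65 x 45 mm, loose. Origin at the centre of its underside.

How it is judged:
By the outcome, as a careful person would: the job done as asked, in the order asked, and still so for the second after the job is handed in, while the arm keeps its last pose, push and grip.
It also fails if it takes over 48 s, if anything falls off the work surface, if the arm or the gripper's body presses on something with over 40 N, if the wrist force passes 120 N, or if a joint passes its speed limit or range.

## Working session

There is one attempt and no reset: what is moved stays moved. The work goes in short steps, Python scripts to look and compute and a shell command to move; the robot and the scene stay as the last step left them, time stands still between calls to the robot, and variables do not carry over. Pictures are saved under pics/ and viewed, and the job is handed in when it is done.

```bash
mkdir -p pics; ls; python3 - <<'E'
from plant import read_state, vision, arm
import cv2
s=read_state();print(s, arm.tips_ahead)
for n in ["scene","side","wrist"]:
    print(n,vision.camera_info(n))
    cv2.imwrite(f"pics/{n}0.png",vision.camera(n)[:,:,::-1])
E
```

```text
pics
{'t': 0.0, 'q': array([ 2.58603195e-01,  3.85557392e-01,  6.60065401e-03, -4.98973268e-04,
       -1.19403047e+00, -2.58601177e-01]), 'qvel': array([ 0.00051756, -0.0001576 ,  0.00028546, -0.00085906, -0.00097729,
        0.00049941]), 'joint_efforts': array([ 5.69075401e-04, -3.90661991e+01,  1.87403029e+01,  4.22001421e+00,
        1.09914420e-02, -1.81494070e-04]), 'tcp_pos': array([6.24413943e-01, 1.65266611e-05, 2.38449236e-01]), 'tcp_rot': array([-2.85791794e-04, -3.13935601e+00,  1.75678513e-04]), 'force': array([ 0.07738559, -0.43499808,  0.04085705]), 'torque': array([ 0.02671441,  0.0045141 , -0.0162984 ]), 'finger_gap': 1.0028668890714187} 0.017
scene {'fov_y': 42.12793613358917, 'cx': 257.4503690823892, 'cy': 192.1792571728114, 'distortion': array([-0.13735849,  0.        ,  0.        ,  0.        ,  0.        ]), 'rvec': array([ 2.15184225,  1.1508611 , -0.48314285]), 'tvec': array([-0.3790063 , -0.27554224,  1.91813932])}
side {'fov_y': 51.4869308523396, 'cx': 253.88768200817526, 'cy': 188.581164919995, 'distortion': array([-0.01640223,  0.        ,  0.        ,  0.        ,  0.        ]), 'rvec': array([ 1.0973182 , -2.39614735,  1.01484527]), 'tvec': array([0.42178945, 0.35261294, 0.69579735])}
wrist {'fov_y': 69.52426976931932, 'cx': 256.0736137377026, 'cy': 192.64501449105626, 'distortion': array([-0.01531367,  0.        ,  0.        ,  0.        ,  0.        ]), 'rvec': array([3.44069029e-04, 3.10975710e+00, 4.39741919e-01]), 'tvec': array([ 0.62475359, -0.03419336,  0.38980868])}
```

View pics/scene0.png

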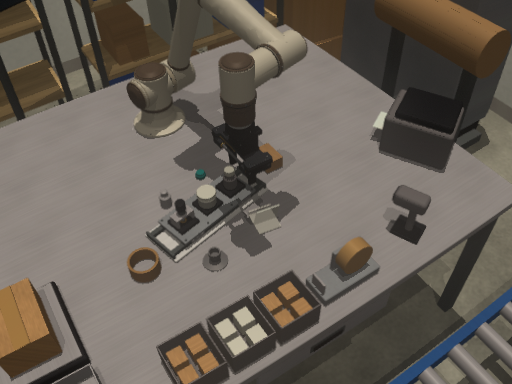

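View pics/side0.png

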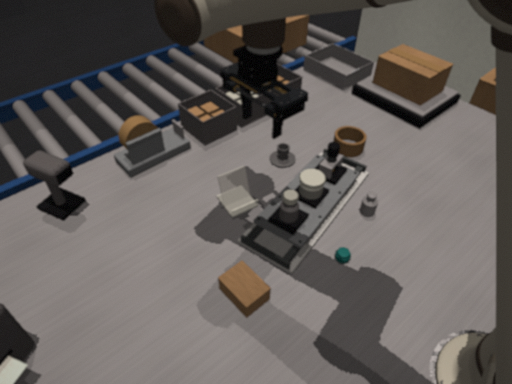

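View pics/wrist0.png

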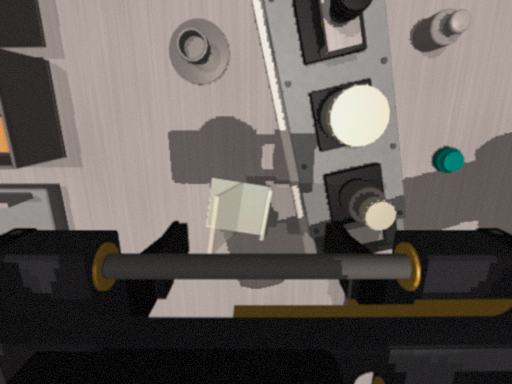

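Wrist view shows the jar lid at about (359,115), the bottle lid at about (379,215) and the knob at about (347,8), cut by the border. The order is plunger, jar, bottle. Next I segment the lids.

```bash
cat > h.py <<'E'
import numpy as np, cv2
def cal(i,h=384):
    f=h/2/np.tan(np.radians(i['fov_y'])/2)
    K=np.array([[f,0,i['cx']],[0,f,i['cy']],[0,0,1.]])
    R,_=cv2.Rodrigues(np.array(i['rvec'])); return K,np.array(i['distortion']),R,np.array(i['tvec'])
def ray(i,uv):
    K,d,R,t=cal(i); p=cv2.undistortPoints(np.array([[uv]],float),K,d)[0,0]
    v=R.T@np.array([p[0],p[1],1]); return -R.T@t, v/np.linalg.norm(v)
def onplane(i,uv,z):
    c,v=ray(i,uv); return c+v*(z-c[2])/v[2]
def proj(i,P):
    K,d,R,t=cal(i); return cv2.projectPoints(np.array([P],float),i['rvec'],t,K,d)[0].ravel()
def tri(rays):
    A=0;b=0
    for c,v in rays:
        M=np.eye(3)-np.outer(v,v);A=A+M;b=b+M@c
    P=np.linalg.solve(A,b); return P,[np.linalg.norm((np.eye(3)-np.outer(v,v))@(P-c)) for c,v in rays]
E
python3 - <<'E'
from h import *
from plant import vision
im=cv2.imread("pics/wrist0.png"); i=vision.camera_info("wrist")
hsv=cv2.cvtColor(im,cv2.COLOR_BGR2HSV)
print(im[115,359],im[215,379],im[230,250][:])
m=((im[:,:,2]>190)).astype(np.uint8)
n,l,st,c=cv2.connectedComponentsWithStats(m)
for k in range(1,n):
    if st[k,4]>200: 
        cs,_=cv2.findContours((l==k).astype(np.uint8),0,2);e=cv2.fitEllipse(max(cs,key=len))
        print(st[k],c[k],e)
for nm,x in (("scene",(145,160,130,110)),("side",(230,120,150,150))):
    a=cv2.imread(f"pics/{nm}0.png");X,Y,w,h=x
    cv2.imwrite(f"pics/{nm}_c.png",cv2.resize(a[Y:Y+h,X:X+w],None,fx=5 if nm=="scene" else 4,fy=5 if nm=="scene" else 4,interpolation=cv2.INTER_CUBIC))
E
```

```text
[218 236 236] [177 203 214] [167 184 191]
[252   0  34 130 902] [268.75609756  62.69844789] ((266.86944580078125, 53.46633529663086), (6.81017541885376, 208.76219177246094), 168.24404907226562)
[325  21  35  30 430] [338.08604651  38.43023256] ((341.244140625, 32.642093658447266), (30.819425582885742, 36.713111877441406), 65.20559692382812)
[ 330   85   60   62 2853] [359.77357168 115.3063442 ] ((359.7894592285156, 115.33604431152344), (56.48585891723633, 62.60996627807617), 35.85528564453125)
[205 179  31  74 586] [213.91979522 209.2559727 ] ((218.6521759033203, 212.046630859375), (24.12371253967285, 70.99746704101562), 9.174112319946289)
[238 185  34  55 992] [253.59778226 209.46975806] ((253.34584045410156, 209.57554626464844), (27.898672103881836, 59.09837341308594), 7.949090003967285)
[366 202  30  28 621] [380.13365539 215.58454106] ((380.15386962890625, 215.57516479492188), (25.377880096435547, 29.348663330078125), 59.949920654296875)
```

View pics/side_c.png

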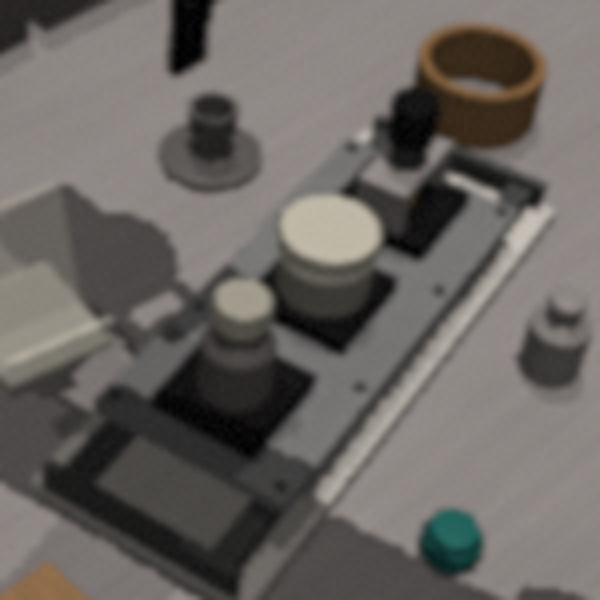

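View pics/scene_c.png

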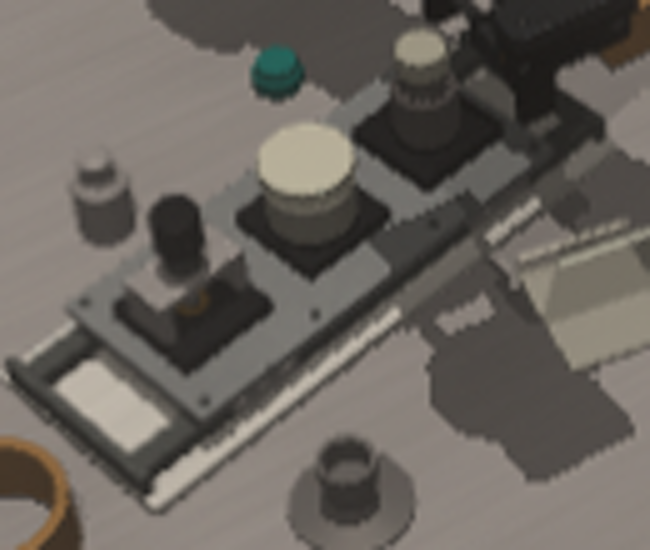

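```bash
python3 - <<'E'
from h import *
from plant import vision
I={n:vision.camera_info(n) for n in("scene","side","wrist")}
pts={"jar":dict(wrist=(359.8,115.3),side=(312.75,177.5),scene=(206.4,192)),
"bottle":dict(wrist=(380.1,215.6),side=(290.75,195),scene=(229,169.6)),
"knobtop":dict(side=(333.75,145.25),scene=(180.2,201))}
z={"jar":.100,"bottle":.122,"knobtop":.132}
for k,d in pts.items():
    print(k,*[x.round(4) if hasattr(x,'round') else np.round(x,4) for x in tri([ray(I[n],u) for n,u in d.items()])])
    for n,u in d.items(): print("  ",n,onplane(I[n],u,z[k]).round(4))
a=onplane(I["wrist"],pts["jar"]["wrist"],.1);b=onplane(I["wrist"],pts["bottle"]["wrist"],.122)
d=b-a;print(d,np.linalg.norm(d[:2]),np.degrees(np.arctan2(d[1],d[0])),"pred knob",2*a-b)
E
```

```text
jar [ 0.52   -0.0734  0.097 ] [0.0011 0.0023 0.0015]
   wrist [ 0.5222 -0.0732  0.1   ]
   side [ 0.5166 -0.0727  0.1   ]
   scene [ 0.5232 -0.0732  0.1   ]
bottle [0.497  0.0242 0.1201] [0.0018 0.0018 0.0003]
   wrist [0.4995 0.0244 0.122 ]
   side [0.4945 0.0244 0.122 ]
   scene [0.4984 0.0235 0.122 ]
knobtop [ 0.5406 -0.1674  0.1334] [0.0004 0.0004]
   side [ 0.5415 -0.1695  0.132 ]
   scene [ 0.5397 -0.1667  0.132 ]
[-0.02273501  0.09757363  0.022     ] 0.10018729524121828 103.1161060590915 pred knob [ 0.54495301 -0.17074488  0.078     ]
```

```bash
python3 -m handwheel '{"slide":[[0.126,0.024,0.04],[0.126,0.024,0.08],[0.126,0.024,0.08],[0.126,0.024,0.08],[0,0,0],[0,0,0]],"angular":[[0,0,0],[0,0,0],[0,0,0],[0,0,0],[0,0,0],[0,0,0]]}' 0 20
python3 - <<'E'
from h import *
from plant import *
s=read_state();print(s['tcp_pos'],s['tcp_rot'],s['force'],s['finger_gap'],s['t'])
for n in("wrist","side"): 
    a=vision.camera(n)[:,:,::-1]; cv2.imwrite(f"pics/{n}1.png",a)
print(vision.camera_info("wrist"))
E
```

```text
t: 0.9
tcp_pos: [0.4945, 0.0242, 0.1654]
tcp_rot: [-0.001, -3.138, 0.001]
force: [0.1, 1.0, -0.5]
finger_gap: 0.405
[0.49449084 0.0242008  0.16535261] [-1.18387566e-03 -3.13819054e+00  1.04683814e-03] [ 0.11924244  1.02844068 -0.46257939] 0.4053854353046411 0.9
{'fov_y': 69.52426976931932, 'cx': 256.0736137377026, 'cy': 192.64501449105626, 'distortion': array([-0.01531367,  0.        ,  0.        ,  0.        ,  0.        ]), 'rvec': array([2.96924675e-03, 3.10814630e+00, 4.39001458e-01]), 'tvec': array([ 0.49449024, -0.03785443,  0.31324426])}
```

View pics/wrist1.png

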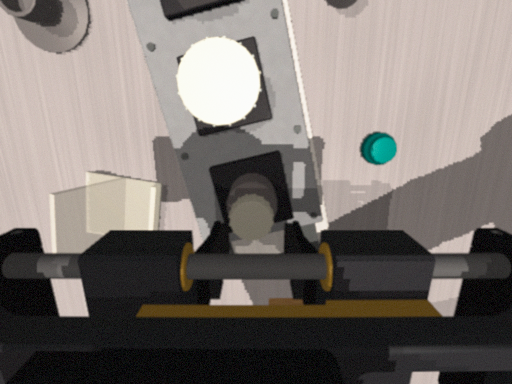

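View pics/side1.png

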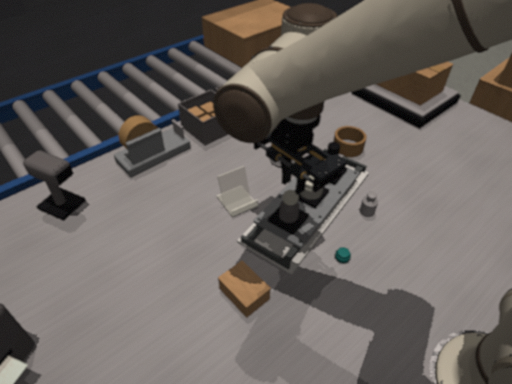

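The wrist view now shows the bottle lid at about (252,215), nearly between the closing fingers, and the jar lid at about (219,81).

```bash
python3 - <<'E'
from h import *
from plant import *
i=vision.camera_info("wrist"); im=cv2.imread("pics/wrist1.png")
for z in(.120,.124): print(proj(i,[.4945,.0242,z]))
print("jar",onplane(i,(219,81.5),.1),"bottle",onplane(i,(252,216),.122))
c=im[170:260,200:310];cv2.imwrite("pics/w1c.png",cv2.resize(c,None,fx=6,fy=6))
E
```

```text
[256.57579145 219.47507242]
[256.60115315 221.52566029]
jar [ 0.52098023 -0.07273911  0.1       ] bottle [0.49782411 0.02069974 0.122     ]
```

View pics/w1c.png

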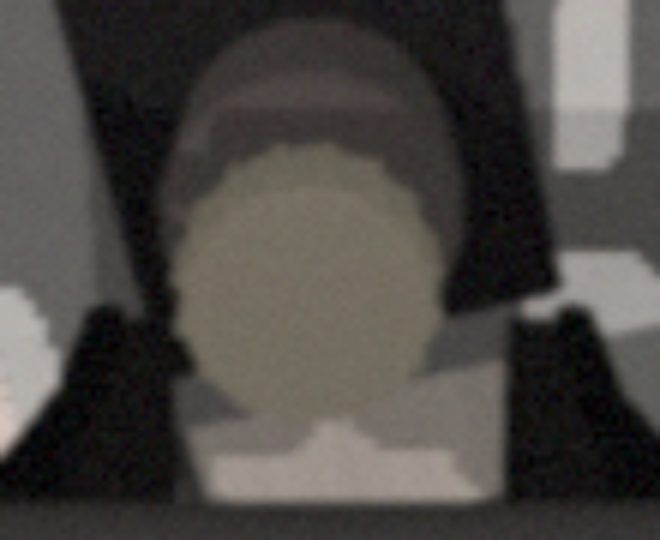

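```bash
python3 -m handwheel '{"slide":[[-0.015,0,0],[0,0,0],[0,0,0.03],[0,0,0.03],[0,0,0]],"angular":[[0,0,0],[0,0,0],[0,0,0],[0,0,0],[0,0,0]]}' 0 20
```

```text
t: 1.62
tcp_pos: [0.5002, 0.024, 0.1493]
tcp_rot: [-0.005, -3.139, 0.0]
force: [0.3, 0.1, 0.1]
finger_gap: 0.008
```

```bash
python3 -m handwheel '{"slide":[[0.006,0,0.012],[0,0,0.012],[0,0,0]],"angular":[[0,0,0],[0,0,0],[0,0,0]]}' ; python3 -m handwheel '{"slide":[[0,0,0.012]],"angular":[[0,0,0]]}';  python3 -m handwheel '{"slide":[[0,0,0.012]],"angular":[[0,0,0]]}'
```

```text
t: 2.0
tcp_pos: [0.4985, 0.024, 0.1428]
tcp_rot: [-0.004, -3.139, 0.0]
force: [0.6, 0.2, -0.2]
finger_gap: 0.003
t: 2.12
tcp_pos: [0.4988, 0.0241, 0.14]
tcp_rot: [-0.004, -3.139, 0.0]
force: [0.1, 1.1, 0.1]
finger_gap: 0.006
t: 2.25
tcp_pos: [0.4988, 0.0241, 0.1375]
tcp_rot: [-0.004, -3.14, 0.0]
force: [-2.5, 0.8, 6.0]
finger_gap: 0.008
```

```bash
python3 -m handwheel '{"slide":[[0,0,0.01]],"angular":[[0,0,0]]}' ; python3 -m handwheel '{"slide":[[0,0,0.01]],"angular":[[0,0,0]]}';  python3 -m handwheel '{"slide":[[0,0,0.008]],"angular":[[0,0,0]]}'
```

```text
t: 2.38
tcp_pos: [0.4988, 0.0241, 0.1356]
tcp_rot: [-0.003, -3.14, 0.001]
force: [-2.0, 0.4, 5.2]
finger_gap: 0.006
t: 2.5
tcp_pos: [0.4988, 0.0241, 0.1338]
tcp_rot: [-0.002, -3.14, 0.001]
force: [-2.1, 1.2, 5.3]
finger_gap: 0.007
t: 2.62
tcp_pos: [0.4989, 0.0241, 0.1333]
tcp_rot: [-0.001, -3.14, 0.002]
force: [-6.5, 0.7, 15.3]
finger_gap: 0.005
```

```bash
python3 -m handwheel '{"slide":[[0,0,0.008]],"angular":[[0,0,0]]}'
```

```text
t: 2.75
tcp_pos: [0.4988, 0.0241, 0.1333]
tcp_rot: [0.0, -3.14, 0.003]
force: [-6.8, 1.6, 15.0]
finger_gap: 0.007
```

```bash
python3 -m handwheel '{"slide":[[0,0,0.015]],"angular":[[0,0,0]]}'; python3 -m handwheel '{"slide":[[0,0,0.015]],"angular":[[0,0,0]]}'
```

```text
t: 2.88
tcp_pos: [0.4989, 0.0241, 0.1331]
tcp_rot: [0.002, -3.141, 0.004]
force: [-12.1, 3.8, 30.4]
finger_gap: 0.002
t: 3.0
tcp_pos: [0.4989, 0.0241, 0.1332]
tcp_rot: [-0.005, 3.141, -0.005]
force: [-10.8, 3.2, 25.5]
finger_gap: 0.004
```

```bash
python3 -m handwheel '{"slide":[[0,0,-0.06],[-0.02,-0.09,-0.02],[-0.02,-0.1,0],[-0.02,-0.1,0],[-0.02,-0.09,0],[0,0,0]],"angular":[[0,0,0],[0,0,0],[0,0,0],[0,0,0],[0,0,0],[0,0,0]]}'
python3 - <<'E'
from h import *
from plant import *
im=vision.camera("wrist")[:,:,::-1];cv2.imwrite("pics/wrist2.png",im)
E
```

```text
t: 3.75
tcp_pos: [0.5205, -0.0725, 0.1553]
tcp_rot: [-0.008, 3.137, -0.003]
force: [-0.5, -0.6, -0.1]
finger_gap: 0.004
```

View pics/wrist2.png

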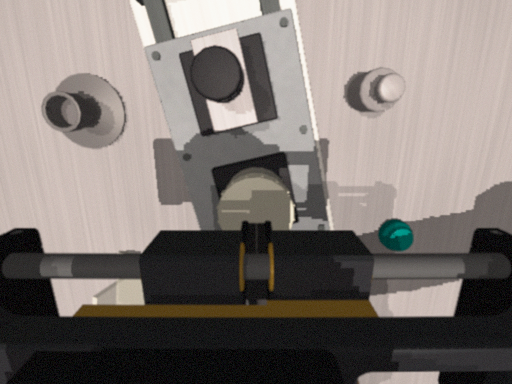

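The wrist view shows the tips over the jar lid, with the lid at u≈257 and the fingers at u≈256. The knob top is at (217,73).

```bash
python3 - <<'E'
from h import *
from plant import *
i=vision.camera_info("wrist");im=cv2.imread("pics/wrist2.png")
m=(im[40:110,185:250].max(2)<45).astype(np.uint8)
cv2.imwrite("pics/w2c.png",cv2.resize(im[20:140,160:290],None,fx=5,fy=5))
print("knob",onplane(i,(217,73),.132),onplane(i,(217,73),.130), "jar pos px",proj(i,[.521,-.073,.1]))
E
python3 -m handwheel '{"slide":[[0,0,0.05],[0,0,0.05],[0,0,0]],"angular":[[0,0,0],[0,0,0],[0,0,0]]}'
```

```text
knob [ 0.54355548 -0.16886649  0.132     ] [ 0.54383013 -0.16912692  0.13      ] jar pos px [256.19496639 213.32744092]
t: 4.18
tcp_pos: [0.5195, -0.0703, 0.1277]
tcp_rot: [-0.012, 3.139, -0.002]
force: [0.2, -0.2, -0.3]
finger_gap: 0.005
```

View pics/w2c.png

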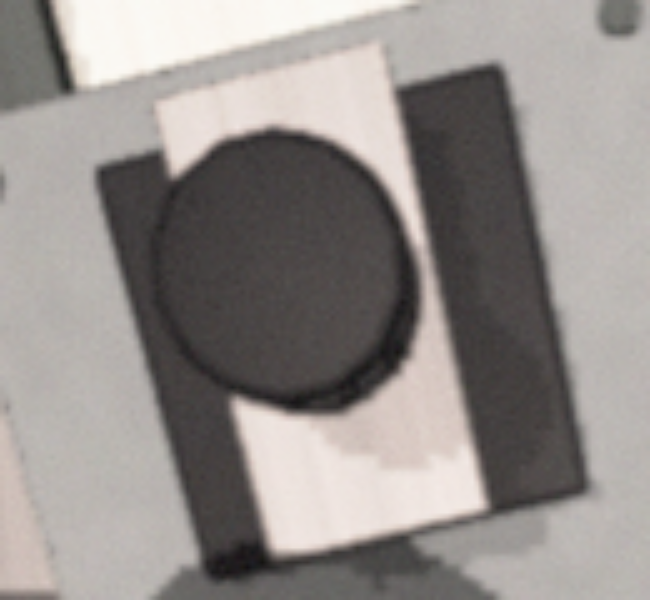

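```bash
python3 -m handwheel '{"slide":[[-0.006,-0.01,0.016],[0,0,0.012],[0,0,0.012]],"angular":[[0,0,0],[0,0,0],[0,0,0]]}';python3 -m handwheel '{"slide":[[0,0,0.01]],"angular":[[0,0,0]]}';python3 -m handwheel '{"slide":[[0,0,0.01]],"angular":[[0,0,0]]}'
```

```text
t: 4.55
tcp_pos: [0.5216, -0.0725, 0.1174]
tcp_rot: [-0.014, 3.138, -0.003]
force: [0.2, -0.6, -0.7]
finger_gap: 0.006
t: 4.68
tcp_pos: [0.5217, -0.0725, 0.1155]
tcp_rot: [-0.014, 3.138, -0.003]
force: [-2.2, 0.8, 5.4]
finger_gap: 0.009
t: 4.8
tcp_pos: [0.5216, -0.0725, 0.1137]
tcp_rot: [-0.015, 3.138, -0.003]
force: [-2.6, 1.6, 6.0]
finger_gap: 0.005
```

```bash
python3 -m handwheel '{"slide":[[0,0,0.01],[0,0,0.01]],"angular":[[0,0,0],[0,0,0]]}';python3 -m handwheel '{"slide":[[0,0,0.01]],"angular":[[0,0,0]]}';python3 -m handwheel '{"slide":[[0,0,0.014]],"angular":[[0,0,0]]}'
```

```text
t: 5.05
tcp_pos: [0.5217, -0.0725, 0.1113]
tcp_rot: [-0.016, 3.137, -0.004]
force: [-5.6, 2.9, 16.8]
finger_gap: 0.006
t: 5.18
tcp_pos: [0.5217, -0.0725, 0.1113]
tcp_rot: [-0.018, 3.137, -0.005]
force: [-6.8, 4.2, 18.6]
finger_gap: 0.004
t: 5.3
tcp_pos: [0.5217, -0.0725, 0.1112]
tcp_rot: [-0.02, 3.136, -0.006]
force: [-9.7, 5.0, 25.1]
finger_gap: 0.004
```

```bash
python3 -m handwheel '{"slide":[[0,0,-0.11],[0,0,-0.11],[-0.02,-0.09,0],[-0.02,-0.1,0],[-0.02,-0.1,0],[-0.02,-0.09,0],[0,0,0],[0,0,0]],"angular":[[0,0,0],[0,0,0],[0,0,0],[0,0,0],[0,0,0],[0,0,0],[0,0,0],[0,0,0]]}' 0.8 20
python3 - <<'E'
from h import *
from plant import *
im=vision.camera("wrist")[:,:,::-1];cv2.imwrite("pics/wrist3.png",im)
cv2.imwrite("pics/side3.png",cv2.resize(vision.camera("side")[110:270,220:390,::-1],None,fx=3.5,fy=3.5))
i=vision.camera_info("wrist");p=read_state()['tcp_pos'];print(p,proj(i,[p[0],p[1],.132]),proj(i,[.544,-.1693,.132]))
E
```

```text
t: 6.3
tcp_pos: [0.5438, -0.169, 0.1704]
tcp_rot: [-0.021, 3.131, -0.005]
force: [-0.9, -0.1, -0.1]
finger_gap: 0.778
[ 0.54391058 -0.16871449  0.17055731] [257.3810469  223.00950432] [257.26847655 222.24159738]
```

View pics/wrist3.png

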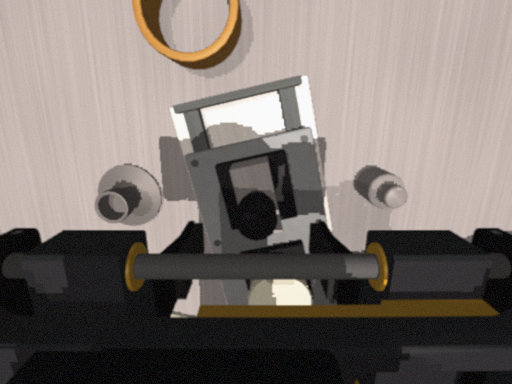

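View pics/side3.png

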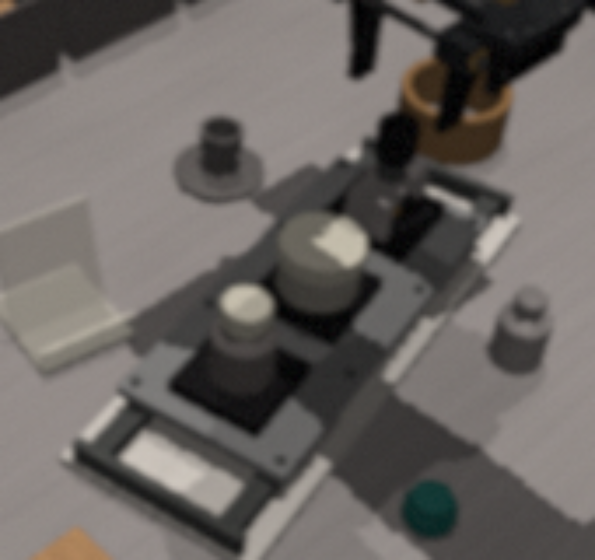

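Both lids look seated in the side view. In the wrist view the knob appears around (257,214), between the fingers. I'll measure it in a brightened crop.

```bash
python3 - <<'E'
from h import *
from plant import *
im=cv2.imread("pics/wrist3.png");c=im[160:270,200:320].astype(float)
c=(255*(c/255)**.45).clip(0,255).astype(np.uint8)
cv2.imwrite("pics/w3c.png",cv2.resize(c,None,fx=5,fy=5))
i=vision.camera_info("wrist")
for v in (213,216,219): print(v,onplane(i,(257,v),.132))
E
```

```text
213 [ 0.54429893 -0.17628605  0.132     ]
216 [ 0.54426418 -0.1740322   0.132     ]
219 [ 0.5442292  -0.17176384  0.132     ]
```

View pics/w3c.png

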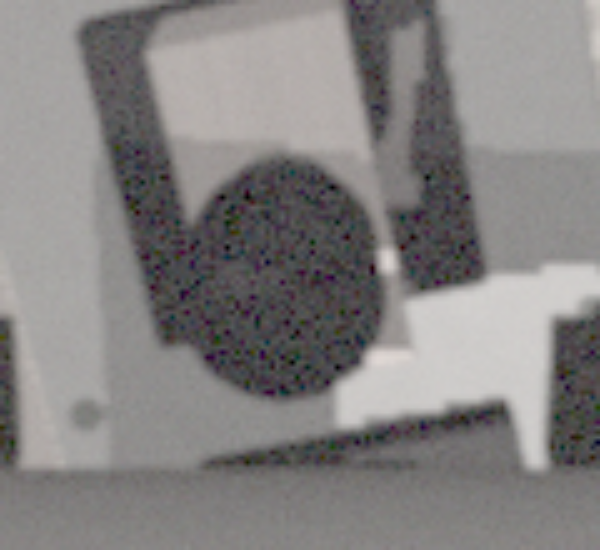

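```bash
python3 -m handwheel '{"slide":[[0,-0.01,0.06],[0,-0.005,0.06],[0,-0.005,0.06],[0,0,0.02],[0,0,0]],"angular":[[0,0,0],[0,0,0],[0,0,0],[0,0,0],[0,0,0]]}'
```

```text
t: 7.02
tcp_pos: [0.5436, -0.1727, 0.1157]
tcp_rot: [-0.026, 3.134, -0.005]
force: [-0.3, 0.6, 0.1]
finger_gap: 0.803
```

```bash
python3 -m handwheel '{"slide":[[0,0.01,0],[0,0,0],[0,0,0],[0,0,0],[0,0,0],[0,0,0],[0,0,0],[0,0,0]],"angular":[[0,0,0],[0,0,0],[0,0,0],[0,0,0],[0,0,0],[0,0,0],[0,0,0],[0,0,0]]}' 0 40
python3 - <<'E'
from h import *
from plant import *
cv2.imwrite("pics/side4.png",cv2.resize(vision.camera("side")[110:270,220:390,::-1],None,fx=3.5,fy=3.5))
cv2.imwrite("pics/scene4.png",cv2.resize(vision.camera("scene")[150:280,130:290,::-1],None,fx=4,fy=4))
E
```

```text
t: 8.02
tcp_pos: [0.5443, -0.1701, 0.1172]
tcp_rot: [-0.026, 3.131, -0.005]
force: [0.7, -0.2, 0.2]
finger_gap: 0.337
```

View pics/side4.png

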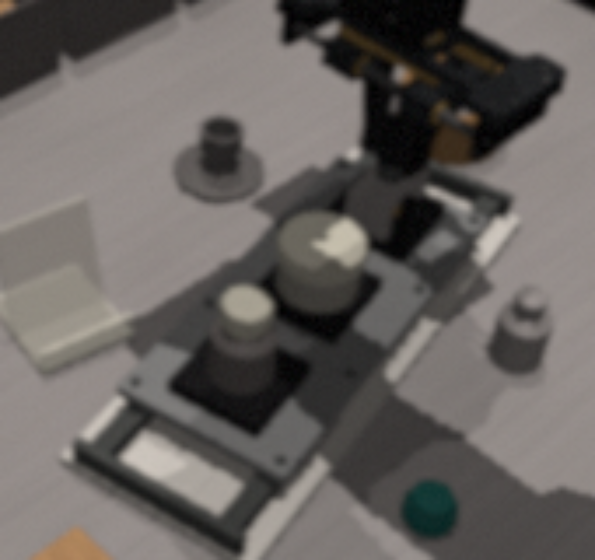

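View pics/scene4.png

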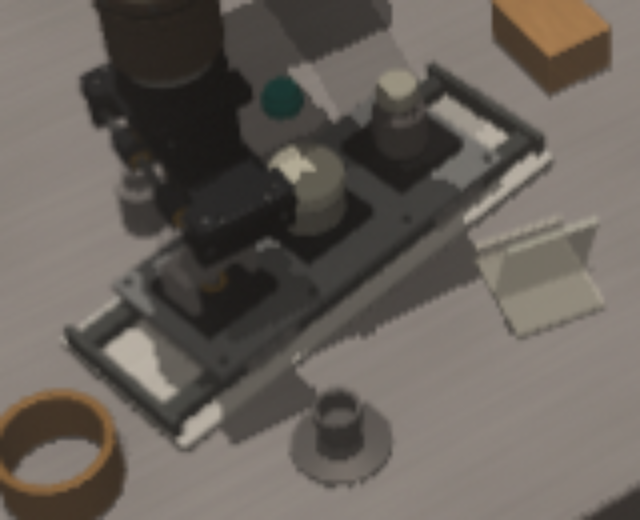

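The gap is 29.3 mm, so the fingers hold the knob. Pulling up now.

```bash
python3 -m handwheel '{"slide":[[0,0,-0.02],[0,0,-0.02]],"angular":[[0,0,0],[0,0,0]]}'; python3 -m handwheel '{"slide":[[0,0,-0.02]],"angular":[[0,0,0]]}'
```

```text
t: 8.38
tcp_pos: [0.5443, -0.1701, 0.1257]
tcp_rot: [-0.025, 3.131, -0.004]
force: [2.4, -1.5, -8.5]
finger_gap: 0.329
t: 8.5
tcp_pos: [0.5443, -0.1701, 0.1303]
tcp_rot: [-0.025, 3.131, -0.004]
force: [3.5, -2.1, -9.4]
finger_gap: 0.333
```

```bash
python3 -m handwheel '{"slide":[[0,0,-0.014],[0,0,-0.012]],"angular":[[0,0,0],[0,0,0]]}'; python3 -m handwheel '{"slide":[[0,0,-0.01]],"angular":[[0,0,0]]}'; python3 -m handwheel '{"slide":[[0,0,-0.01]],"angular":[[0,0,0]]}'
```

```text
t: 8.75
tcp_pos: [0.5443, -0.1701, 0.1363]
tcp_rot: [-0.024, 3.131, -0.004]
force: [4.7, -2.4, -10.0]
finger_gap: 0.334
t: 8.88
tcp_pos: [0.5442, -0.17, 0.1375]
tcp_rot: [-0.023, 3.131, -0.003]
force: [9.0, -5.7, -23.4]
finger_gap: 0.332
t: 9.0
tcp_pos: [0.5442, -0.17, 0.1375]
tcp_rot: [-0.022, 3.132, -0.001]
force: [9.5, -6.4, -25.4]
finger_gap: 0.334
```

```bash
python3 -m handwheel '{"slide":[[0,0,-0.005],[0,0,-0.005],[0,0,-0.005]],"angular":[[0,0,0],[0,0,0],[0,0,0]]}' - 50
python3 - <<'E'
from h import *
from plant import *
cv2.imwrite("pics/side5.png",cv2.resize(vision.camera("side")[110:270,220:390,::-1],None,fx=3.5,fy=3.5))
c=vision.camera("scene")[150:280,130:290,::-1]/255.
cv2.imwrite("pics/scene5.png",cv2.resize((255*c**.6).astype(np.uint8),None,fx=4,fy=4))
for k in range(8): vision.camera("side")
s=read_state();print(s['t'],s['tcp_pos'],s['force'],s['finger_gap'])
E
```

```text
t: 9.38
tcp_pos: [0.5443, -0.1701, 0.1374]
tcp_rot: [-0.021, 3.133, 0.0]
force: [5.4, -3.5, -15.4]
finger_gap: 0.333
9.875 [ 0.54427869 -0.17009277  0.13740806] [  5.75484805  -2.80717949 -15.99326954] 0.33554539177364057
```

View pics/side5.png

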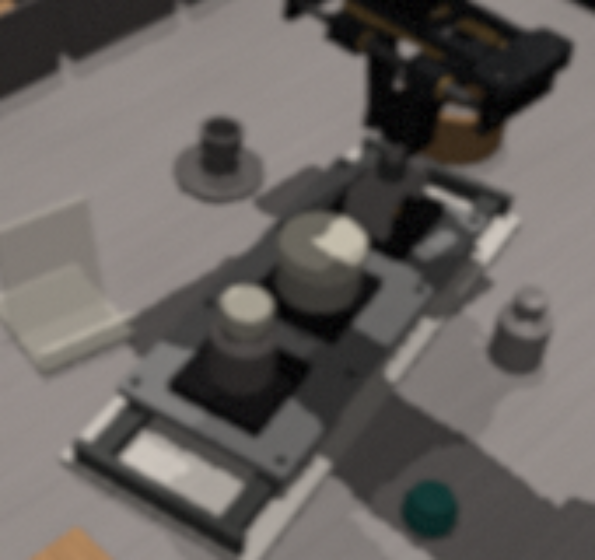

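View pics/scene5.png

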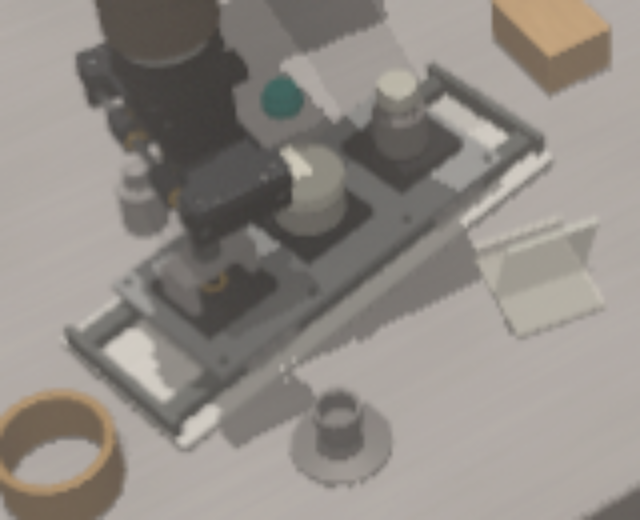

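Both views show the shaft exposed under the knob, and nothing else has moved. The hold was steady for 0.5 s: TCP up 20.2 mm, about 16 N pulling down against the hard stop, and the gap unchanged.

```bash
python3 -c "
from plant import *
print(arm.finish_job())"
```

```text
the job is handed in; nothing more can be done
None
```

I pressed both lids fully home, then pulled the plunger up to its stop and handed the job in at about 10 s of the 48 s while still holding it.

- **Bottle lid:** it stopped moving with the fingertips at 116.2 mm (home is 116 mm), with the wrist reading up to about 30 N vertically (33 N in total).
- **Jar lid:** it stopped moving with the fingertips at 94.2 mm (home is 94 mm), with the wrist reading up to about 25 N.
- **Plunger:** I gripped the knob with 29 mm between the pads. I pulled it up about 20.2 mm until the force jumped from about 10 N to 25 N, which is the hard stop. I then eased off to a steady 16 N with a 50 N grip, and the height and gap held unchanged for 0.5 s before I handed in.
- **Other things on the counter:** in the last views the weight, cap, candle holder, phone stand, tape roll and carton are where they were.

**Disagreements and limits:** the three cameras differed by up to about 6 mm on the lid positions. I went by closer wrist views, and the contact heights fitted them. The pin tip itself was too small to see clearly, so "clear of the hole" rests on the measured travel and force.

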